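# Line up the hinge leaf on the jamb stand, ready for its pin

### The arm

A 6-joint arm with a two-finger parallel gripper is mounted at the origin on the work surface. World frame = base frame: x ahead of the robot, y to its left, z up, the work surface at z = 0. Lengths are in mm, angles in rad, forces in N, time in s.
With the tool pointing down it reaches from about 300 to 1000 mm from the base axis. Payload 5.1 kg.
Tool frame: the origin (TCP) lies at the very end of the fingers, on their centre line; the grasp point (between the pads) lies grip_depth behind it (grip_depth is the distance from the TCP to the grasp point, in mm); z points along the fingers, y is the direction in which the jaws open and shut (so a half turn about z gives the same grasp; the last joint's range is limited). The gripper opens to 95 mm and grips with 3 to 60 N. Pads are 20 mm wide; open, the fingers measure 119 mm over their backs; the gripper's body (75 mm by 180 mm) begins 59 mm behind the grasp point.
Start: joints at [1.202, 0.124, 1.65, -0, 1.367, -0.083], TCP at [183.273, 623.615, 214.656] pointing down, gripper open.
Joint ranges: [-2.61, 2.61], [-1.02, 2.33], [0.03, 2.71], [-1.35, 4.49], [0.32, 2.68], [-2.91, 2.91]. Speed limits (rad/s): [2.57, 2.57, 3.14, 3.14, 3.14, 3.14].

### API

Orientations are given as a unit quaternion [w, x, y, z].
In Python, from rig import * gives the robot as it stands.
- The arm moves only by the tool move_arm, never from a script. Its argument "motion" is a list that holds one entry, the list of rows, each a list of 7 numbers: the shift along the world's x, y, z in mm, then the turn, a rotation vector about the world's x, y, z in degrees, then the closure in counts, from 0 (fully open) to 255 (shut). A call has 1 to 20 rows; each row is the pose to reach, as a shift and turn from the pose measured when the call began; what a row does not reach only later rows make up. A row lasts 1/12 s, in which the tool goes at most 41.7 mm and 7.16 degrees, less where a joint would pass 70% of its speed; a pose out of reach is approached as far as the arm can. A call with a gripper value outside its range is refused whole. The fingers move at their own pace and stop on an object; "newtons" is the grip in N (left out, the last holds). Time passes only in rows, so rows that repeat a pose let the fingers close. It gives the time, the measured TCP pose, the force and the opening at its end, in the units of the state.
- observe(): the state, without advancing time (a new reading comes with each control period).
- get_image(name): name is "scene" or "side" or "wrist"; returns (picture, depth): 480x640x3 uint8, red, green, blue; 480x640 float32, mm along the optical axis (not along the pixel's ray), 0 where there is no reading.
- camera_model(name): a dict with "vertical_fov" (degrees; the focal length in pixels is half the picture's height over the tangent of half this angle, whatever the lens; pixels are square), "cx", "cy" (the principal point, pixels), "extrinsics" (4x4, takes a point from camera to world coordinates). Camera axes: x right, y down, z forward; pixel columns grow to the right and rows downward; lengths in mm; the calibration is good to about 2 mm. A picture is of the moment at which its call begins: read the wrist's pose just before it. camera_model takes no time and is no camera call; for the wrist camera it gives the pose at the moment of the call.
- hand_in(): hands the job in, once; it reports no verdict.
The state is a dict: "t": time; "joint_pos": joint angles; "joint_velocities": joint speeds; "joint_efforts": joint torques, N m; "ee_pos": TCP position; "tool_rot": TCP orientation; "contact_force": force on the tool from outside, world axes, zero at the start; "ft_torque": the same for the moment, N m; "opening": finger opening in mm.
Only numpy, scipy, OpenCV 4.12 (cv2) and the standard library are available. Lean on these libraries where they do the work, as an engineer would, in place of code of your own. Each camera call takes 0.05 s, during which the arm holds its last target.

### The job

Get the gauge flap hinge ready for pinning: first lay the loose hinge pin flat in the parts tray's pin compartment, head in the wide pocket, and let go of it. Then pick up the loose hinge leaf and bring its knuckle between the jamb stand's two knuckles so that the three holes line up and the pin could slide straight through, and finish while still holding the leaf there, still, in the gripper alone and not leaning on the stand. Leave everything else on the bench where it is.

Things in the scene. Friction and masses are not known exactly. Their poses are not given: they have to be found in the camera images.
- leaf: Loose hinge leaf, bare steel, about 0.42 kg, lying flat. Plate 76 (x) x 60 (y) x 6 thick; origin at the centre of the plate's underside, z up. A grip rib stands on it; from the middle of its +x edge a tongue 20 wide, 6 thick carries one knuckle.
- leaf_grip (a point): Middle of the top of the leaf's upright grip rib, over the centre of mass (leaf at 13, 0, 52 mm). The rib is 40 long (x), 10 thick (y) and stands 46 above the plate.
- leaf_hole (a point): Centre of the leaf's knuckle hole (leaf at 60, 0, 13 mm); axes as the leaf. The knuckle is a barrel along y, 26 outside, 20 wide, with a 16 mm hole through it along y.
- jamb: Fixed dark steel jamb stand: foot 110 (x) x 120 (y) x 12, upright 90 wide (y), 118 tall. Origin on the bench under the stand, z up. Its working face looks to -x, 15 mm to -x of the origin, and carries two knuckles at the top. The leaf's plate must point away from that face, to -x (leaf axes along the jamb's axes).
- jamb_hole (a point): Point on the jamb's hole axis midway between its two knuckles (jamb at -33, 0, 120 mm); axes as the jamb. The axis runs along y, 18 mm out from the face. The knuckles are 26 outside, 20 wide, with 16 mm holes; the gap between them is 28 wide, open in front, above and below. The leaf's hole centre belongs here.
- pin: Hinge pin, bare steel, about 0.07 kg, lying flat, 90 long: round shaft 10 thick, 76 long; flat block head 14 long, 22 wide (y), 10 tall at its -x end. x runs from head to tip; origin at mid-length on the underside; centre of mass 8 mm to -x of it.
- pin_head (a point): Centre of the pin's head (pin at -38, 0, 5 mm).
- tray: Fixed wooden parts tray, x -60 to +118, y -50 to +50, floor top 6 mm above the bench, walls 10 above the floor. Origin on the bench under the middle of the empty pin compartment, which runs along x. At x 60 to 118 is another compartment, with two fixed brass bushes 18 tall. A pin well laid has its axes along the tray's.
- tray_slot (a point): Middle of the pin compartment's floor (tray at 0, 0, 6 mm), where the pin's origin belongs. Inside it runs x -52 to +52: head pocket 28 wide at x -52 to -30, shaft channel 18 wide at x +24 to +52; between them open floor without side walls, room for fingers.
- parallel_bar: Bystander, not to be disturbed: ground steel bar, 150 x 12 x 24 tall, on edge. Origin at the underside.
- depth_gauge: Bystander, not to be disturbed: rusted steel depth gauge lying flat, 100 mm beam with a 130 mm blade across it, 27 tall. Origin at the underside.
- oil_tin: Bystander, not to be disturbed: glossy green enamel oil-can-shaped tin, 80 wide, 150 tall to the spout. Origin at the underside.
- ring_gauge: Bystander, not to be disturbed: small brass ring lying flat, 42 across, 18 tall. Origin at the underside.
- plug_gauge: Bystander, not to be disturbed: steel plug gauge standing up, 28 across, 66 tall. Origin at the underside.
- vee_block: Bystander, not to be disturbed: dark steel channel block, 50 x 50 x 42 tall. Origin at the underside.
- snap_gauge: Bystander, not to be disturbed: flat grey U-shaped snap gauge, 100 x 71 x 10. Origin at the underside.

How it is judged (in metres and radians):
On the way:
1. the pin lies flat in the pin compartment, head in the wide pocket, released (x of pin in the frame of tray_slot between -0.012 and 0.012 m and y of pin in the frame of tray_slot between -0.008 and 0.008 m and z of pin in the frame of tray_slot between -0.004 and 0.005 m and x of pin_head in the frame of tray below -0.02 m and angle between the x axis of pin and the x axis of tray, either way round below 0.2 rad and contact force between the fingers and pin below 0.1 N and linear speed of pin below 0.02 m/s), for 0.3 s.
At the end, for the whole second after the job is handed in: Pin flat in its compartment: within 12 mm along, 8 across, 5 up, 0.2 rad, head in the pocket, let go. Leaf held still by the fingers, hole within 4 mm of the jamb hole axis in height and fore-and-aft, within 6 mm of mid-gap, axes within 0.1 rad, under 1.5 N on the jamb (all of step 1 and x of leaf_hole in the frame of jamb_hole between -0.004 and 0.004 m and z of leaf_hole in the frame of jamb_hole between -0.004 and 0.004 m and y of leaf_hole in the frame of jamb_hole between -0.006 and 0.006 m and angle between the y axis of leaf and the y axis of jamb, either way round below 0.1 rad and contact force between the fingers and leaf above 2 N and contact force between leaf and jamb below 1.5 N and height (world z) of leaf above 0.06 m and linear speed of leaf below 0.02 m/s); the arm keeps its last pose, push and grip.
It fails at once if a bystander on the bench is moved more than 25 mm (distance of any of parallel_bar, depth_gauge, oil_tin, ring_gauge, plug_gauge, vee_block, snap_gauge from where it was at the start of the episode above 0.025 m).
It also fails if it takes over 54 s, if anything falls off the work surface, if the arm or the gripper's body presses on something with over 40 N, if the wrist force passes 120 N, or if a joint passes its speed limit or range.

## Working session

There is one attempt and no reset: what is moved stays moved. The work goes in short steps, Python scripts to look and compute and a tool call to move; the robot and the scene stay as the last step left them, time stands still between calls to the robot, and variables do not carry over. Pictures are saved under pics/ and viewed, and the job is handed in when it is done.

Besides the shell and the picture viewer there is one more tool, called after ">>>" as name([rows], argument=value, ...), one row to a line, values as JSON. move_arm: Moves the arm, as the interface text tells. Its arguments: {"type":"object","properties":{"motion":{"type":"array","items":{"type":"array","items":{"type":"array","items":{"type":"number"}}}},"newtons":{"type":"number"}},"required":["motion"]}

```bash
ls; mkdir -p pics; python3 - <<'E'
from rig import *
import cv2, numpy as np
print(observe())
for n in ["scene","side","wrist"]:
    m=camera_model(n); print(n,m)
    p,d=get_image(n)
    cv2.imwrite(f"pics/{n}0.png",p[:,:,::-1]); np.save(f"pics/{n}0d.npy",d); np.save(f"pics/{n}0p.npy",p)
E
```

```text
pics
{'t': 0.0, 'joint_pos': array([ 1.20240457e+00,  1.24484712e-01,  1.65168568e+00,  3.67406139e-05,
        1.36750685e+00, -8.26073686e-02]), 'joint_velocities': array([ 0.00052267, -0.00070638,  0.00012279, -0.0009279 ,  0.0020886 ,
       -0.00139235]), 'joint_efforts': array([ 8.59364513e-05, -4.17605495e+01, -3.59929383e+01,  7.74267898e-02,
        4.91465314e-02, -1.77359789e-04]), 'ee_pos': array([183.02838167, 623.0197426 , 213.39335501]), 'tool_rot': array([-2.50582470e-04,  1.42410036e-01,  9.89807201e-01, -1.01188276e-03]), 'contact_force': array([ 0.01725323, -0.53394293,  0.97829555]), 'ft_torque': array([-0.037963  ,  0.01128303,  0.00871783]), 'opening': 94.98464317980142}
scene {'vertical_fov': 54.78063514385171, 'cx': 322.20691285464125, 'cy': 237.91790674580233, 'extrinsics': array([[-5.57196750e-01,  6.65176616e-01, -4.97063227e-01,
         1.01523292e+03],
       [ 8.30345188e-01,  4.40802982e-01, -3.40909958e-01,
         2.39477169e+02],
       [-7.65837936e-03, -6.02687979e-01, -7.97940192e-01,
         8.19167132e+02],
       [ 0.00000000e+00,  0.0000000
[... 248 characters left out ...]
  [-8.88311938e-02,  7.14339737e-01, -6.94138142e-01,
         6.02154185e+02],
       [-1.91139737e-02, -6.97987382e-01, -7.15854923e-01,
         8.20636611e+02],
       [ 0.00000000e+00,  0.00000000e+00,  0.00000000e+00,
         1.00000000e+00]])}
wrist {'vertical_fov': 62.144804896628344, 'cx': 317.7318689636785, 'cy': 239.4345619248224, 'extrinsics': array([[ 2.81897617e-01,  9.28776872e-01,  2.40639266e-01,
         1.15280210e+02],
       [ 9.59442947e-01, -2.72436560e-01, -7.24399850e-02,
         6.44239971e+02],
       [-1.72164895e-03,  2.51300306e-01, -9.67907636e-01,
         3.83138453e+02],
       [ 0.00000000e+00,  0.00000000e+00,  0.00000000e+00,
         1.00000000e+00]])}
```

View pics/scene0.png

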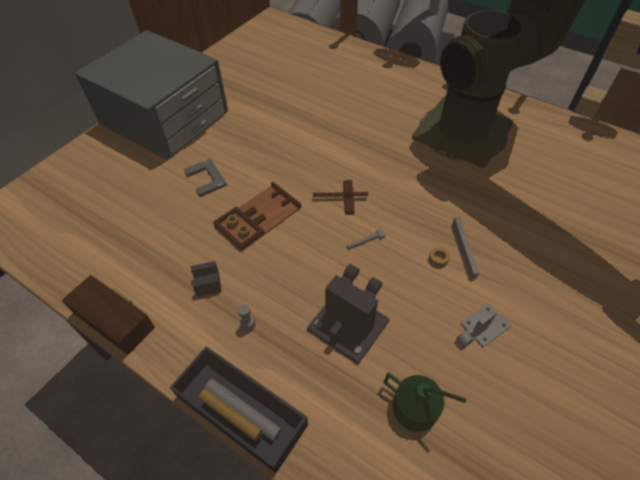

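View pics/side0.png

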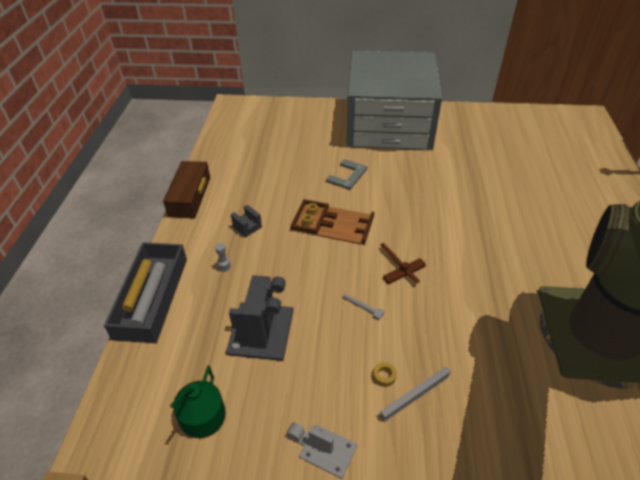

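View pics/wrist0.png

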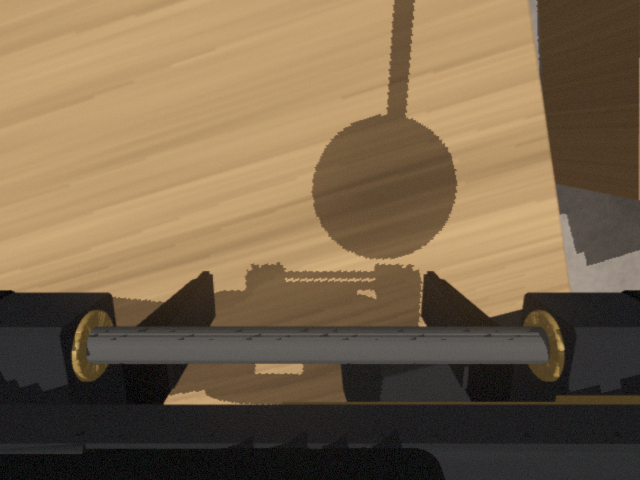

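```bash
cat > h.py <<'E'
from rig import *
import numpy as np, cv2
def K(m):
    f=240/np.tan(np.radians(m["vertical_fov"])/2); return f,m["cx"],m["cy"]
def cloud(n,p,d,m=None):
    m=m or camera_model(n); f,cx,cy=K(m); v,u=np.mgrid[0:480,0:640]
    P=np.stack([(u-cx)/f*d,(v-cy)/f*d,d],-1)
    E=m["extrinsics"]; W=P@E[:3,:3].T+E[:3,3]; W[d<=0]=np.nan
    return W
def proj(m,X):
    f,cx,cy=K(m);E=m["extrinsics"];c=(np.atleast_2d(X)-E[:3,3])@E[:3,:3]
    return np.c_[c[:,0]/c[:,2]*f+cx,c[:,1]/c[:,2]*f+cy]
E
python3 - <<'E'
from h import *
cl={}
for n in["scene","side"]:
    p=np.load(f"pics/{n}0p.npy");d=np.load(f"pics/{n}0d.npy")
    W=cloud(n,p,d);cl[n]=W;np.save(f"pics/{n}0w.npy",W)
    ok=np.isfinite(W[...,2])&(abs(W[...,2])<15)&(W[...,0]>150)&(W[...,0]<800)
    print(n,ok.sum(),np.median(W[...,2][ok]),(d>0).mean())
    # object blobs
    w=W[...,2]-0; mk=((w>7)&(w<220)&(W[...,0]>150)&(W[...,0]<900)&(abs(W[...,1])<800)).astype(np.uint8)
    N,L,S,C=cv2.connectedComponentsWithStats(mk)
    for i in range(1,N):
        if S[i,4]>25:
            q=W[L==i]; print(S[i],C[i].round(),q[:,:2].mean(0).round(),q.min(0).round(),q.max(0).round())
    # crops
for n,name,(x0,y0,x1,y1) in [("scene","pin",(330,210,410,270)),("scene","tray",(200,170,320,260)),("scene","jamb",(290,250,410,370)),("scene","leaf",(430,280,530,360)),("side","leaf",(270,410,370,480)),("side","tray",(280,190,390,260)),("side","jamb",(210,260,310,365)),("side","pin",(330,280,400,330))]:
    p=np.load(f"pics/{n}0p.npy")[y0:y1,x0:x1,::-1]; cv2.imwrite(f"pics/c_{n}_{name}.png",cv2.resize(p,None,fx=5,fy=5,interpolation=cv2.INTER_CUBIC))
E
```

```text
scene 133722 0.41548574792386717 0.9961067708333333
[   85    34   143   125 11331] [159.  93.] [ 429. -647.] [ 276. -800.    7.] [ 521. -563.  165.]
[184 158  43  37 558] [207. 175.] [ 506. -448.] [ 457. -512.    7.] [ 561. -395.   14.]
[262 181  40  41 423] [283. 198.] [ 467. -247.] [ 438. -303.    7.] [ 524. -200.   20.]
[313 180  56  33 523] [344. 195.] [ 381. -131.] [ 326. -197.    8.] [424. -85.  29.]
[ 213  194   60   55 1238] [243. 223.] [ 575. -276.] [ 475. -334.    7.] [ 631. -223.   28.]
[268 207   9   8  26] [272. 211.] [ 509. -247.] [ 501. -258.    7.] [ 517. -236.   10.]
[453 216  27  61 529] [466. 247.] [368. 165.] [300. 111.   8.] [425. 214.  28.]
[347 228  39  20 166] [369. 237.] [453. -23.] [416. -51.   7.] [499.   2.  13.]
[429 247  21  19 260] [439. 256.] [418. 129.] [395. 107.   7.] [437. 149.  23.]
[191 261  31  35 806] [206. 277.] [ 736. -237.] [ 698. -275.    7.] [ 769. -205.   46.]
[ 307  263   83  100 4385] [350. 315.] [663.  56.] [600. -13.   7.] [710. 111. 135.]
[  76  275   79   65 1776] [117. 305.] [ 881. -323.] [ 857. -418.    7.] [ 900. -256.   59.]
[2
[... 1296 characters left out ...]
[ 377. -129.] [ 328. -196.    7.] [424. -85.  29.]
[ 226  275   68   85 4046] [260. 321.] [645.  65.] [596. -14.   7.] [710. 111. 135.]
[343 294  42  25 178] [366. 306.] [452. -22.] [416. -52.   7.] [499.   5.  13.]
[373 362  24  24 351] [385. 373.] [416. 129.] [396. 107.   7.] [437. 149.  21.]
[ 170  365   56   74 2519] [199. 407.] [715. 240.] [683. 163.   7.] [763. 286. 156.]
[380 366  71  55 825] [415. 393.] [365. 166.] [301. 109.   7.] [424. 213.  27.]
[286 423  19  19 227] [296. 431.] [560. 249.] [547. 235.   7.] [577. 260.  28.]
[306 427  30  28 476] [321. 440.] [518. 267.] [496. 234.   7.] [544. 277.  55.]
[ 62 473  27   7 139] [ 74. 477.] [884. 354.] [867. 349.  21.] [900. 359.  44.]
```

```bash
python3 - <<'E'
import cv2,numpy as np
fs=["c_scene_pin","c_scene_tray","c_scene_jamb","c_scene_leaf"]
fs2=["c_side_pin","c_side_tray","c_side_jamb","c_side_leaf"]
def tile(fs,o):
    c=np.zeros((600,800,3),np.uint8)
    for i,f in enumerate(fs):
        im=cv2.imread(f"pics/{f}.png");s=min(400/im.shape[1],300/im.shape[0]);im=cv2.resize(im,None,fx=s,fy=s)
        y,x=300*(i//2),400*(i%2);c[y:y+im.shape[0],x:x+im.shape[1]]=im
    cv2.imwrite(o,c)
tile(fs,"pics/t1.png");tile(fs2,"pics/t2.png")
E
```

```text
(no output)
```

View pics/t1.png

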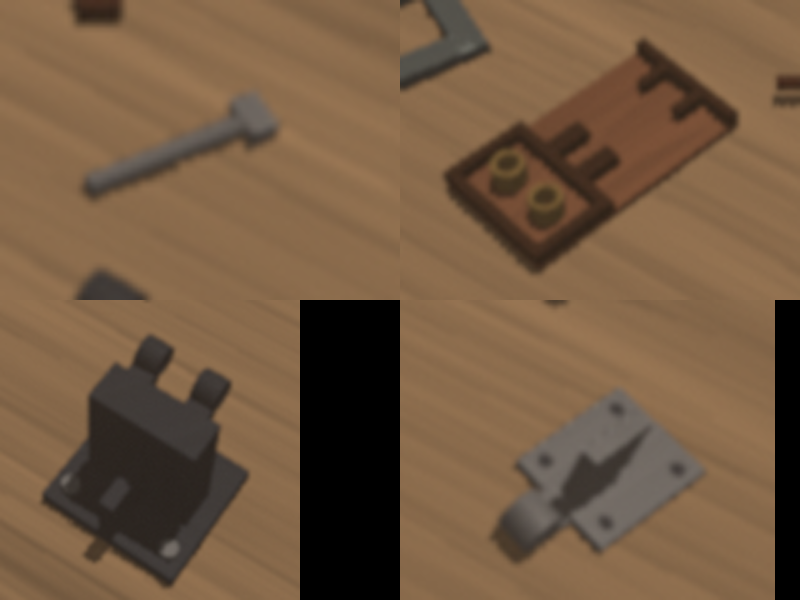

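View pics/t2.png

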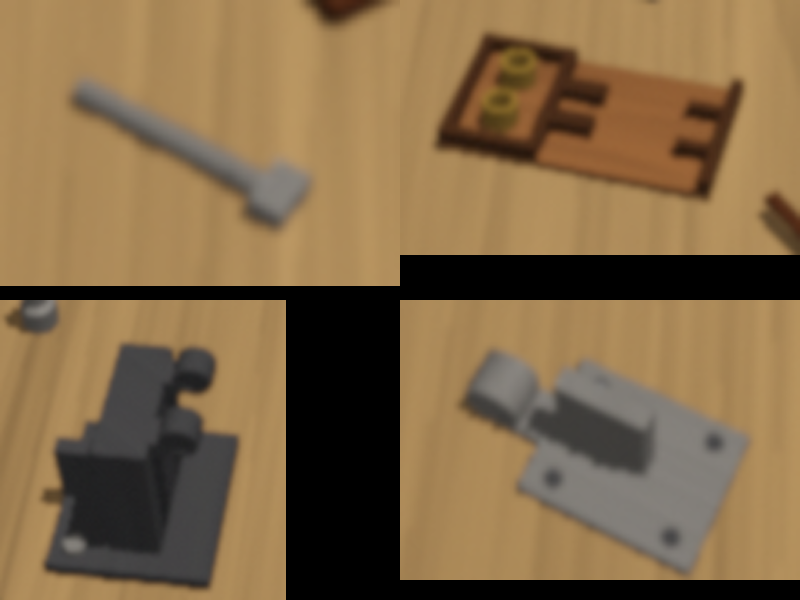

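```bash
cat > fit.py <<'E'
import numpy as np
from scipy.optimize import least_squares
def box(P,lo,hi):
    lo=np.array(lo,float);hi=np.array(hi,float);q=np.abs(P-(lo+hi)/2)-(hi-lo)/2
    return np.linalg.norm(np.maximum(q,0),axis=1)+np.minimum(q.max(1),0)
def cyl(P,c,ax,r,h): # axis index, half length
    o=[i for i in range(3) if i!=ax]; D=P-np.array(c,float)
    q=np.c_[np.hypot(D[:,o[0]],D[:,o[1]])-r,np.abs(D[:,ax])-h]
    return np.linalg.norm(np.maximum(q,0),axis=1)+np.minimum(q.max(1),0)
def tube(P,c,ax,r,ri,h):
    return np.maximum(cyl(P,c,ax,r,h),-cyl(P,c,ax,ri,h+50))
def pin(P): return np.minimum(box(P,[-45,-11,0],[-31,11,10]),cyl(P,[7,0,5],0,5,38))
def leaf(P): return np.minimum.reduce([box(P,[-38,-30,0],[38,30,6]),box(P,[-7,-5,6],[33,5,52]),box(P,[30,-10,0],[55,10,6]),tube(P,[60,0,13],1,13,8,10)])
def jamb(P): # unknown upright thickness: only use front face & knuckles & foot
    return np.minimum.reduce([box(P,[-15,-45,12],[25,45,118]),tube(P,[-33,24,120],1,13,8,10),tube(P,[-33,-24,120],1,13,8,10),box(P,[-33,14,114],[-15,34,126]),box(P,[-33,-34,114],[-15,-14,126])])
def tray(P):
    w=[([-60,-50,0],[118,50,6]),([-60,-50,6],[-52,50,16]),([52,-50,6],[60,50,16]),([110,-50,6],[118,50,16]),([60,-50,6],[118,-42,16]),([60,42,6],[118,50,16])]
    return np.minimum.reduce([box(P,*a) for a in w])
def fit(f,Q,x0,z0=0,scale=1.5):
    def res(v):
        c,s=np.cos(v[2]),np.sin(v[2]);D=Q-np.array([v[0],v[1],z0+v[3]])
        return f(np.c_[D[:,0]*c+D[:,1]*s,-D[:,0]*s+D[:,1]*c,D[:,2]])
    r=least_squares(res,x0,loss="soft_l1",f_scale=scale,x_scale=[1,1,.02,1])
    return r.x,np.median(abs(res(r.x))),np.mean(abs(res(r.x)))
E
python3 - <<'E'
import numpy as np
from fit import *
S=dict(pin=(pin,[455,-24,-.54,0],(405,510,-62,12,3,30)),leaf=(leaf,[512,267,-.35,0],(460,585,225,310,3,70)),
 tray=(tray,[505,-262,-.15,0],(425,640,-345,-190,3,17)),jamb=(jamb,[660,60,-.3,0],(570,730,-30,130,20,150)))
for k,(f,x0,b) in S.items():
    for cams in (["scene"],["side"],["scene","side"]):
        Q=np.vstack([np.load(f"pics/{n}0w.npy").reshape(-1,3) for n in cams]);Q=Q[np.isfinite(Q[:,0])]
        Q=Q[(Q[:,0]>b[0])&(Q[:,0]<b[1])&(Q[:,1]>b[2])&(Q[:,1]<b[3])&(Q[:,2]>b[4])&(Q[:,2]<b[5])]
        x,md,mn=fit(f,Q,x0); print(k,cams,len(Q),x.round(3),round(md,2),round(mn,2))
E
```

```text
pin ['scene'] 245 [458.261 -27.684  -0.51    0.489] 0.92 3.27
pin ['side'] 262 [ 4.59254e+02 -2.77170e+01 -5.18000e-01 -3.51000e-01] 0.91 1.76
pin ['scene', 'side'] 507 [ 4.58728e+02 -2.76800e+01 -5.14000e-01  5.20000e-02] 0.94 2.52
leaf ['scene'] 1367 [ 5.05383e+02  2.69780e+02 -3.78000e-01  3.94000e-01] 0.8 1.22
leaf ['side'] 2088 [ 5.06354e+02  2.69160e+02 -3.79000e-01 -2.07000e-01] 0.69 0.93
leaf ['scene', 'side'] 3455 [ 5.05856e+02  2.69424e+02 -3.79000e-01  1.90000e-02] 0.77 1.08
tray ['scene'] 2541 [ 5.05531e+02 -2.62353e+02 -1.98000e-01  8.31000e-01] 1.06 2.11
tray ['side'] 2138 [ 5.05815e+02 -2.62604e+02 -2.00000e-01 -4.70000e-02] 1.05 1.95
tray ['scene', 'side'] 4679 [ 5.05576e+02 -2.62439e+02 -1.99000e-01  5.08000e-01] 1.09 2.07
jamb ['scene'] 2824 [ 6.43145e+02  4.92460e+01 -3.80000e-02  4.15000e-01] 0.8 3.32
jamb ['side'] 2357 [ 6.4992e+02  4.8291e+01 -2.8000e-02 -4.6100e-01] 0.94 2.96
jamb ['scene', 'side'] 5181 [ 6.45594e+02  4.86640e+01 -9.20000e-02 -8.60000e-02] 1.27 3.7
```

```bash
python3 - <<'E'
import numpy as np,cv2
im=np.full((600,800,3),255,np.uint8)
for n,c in (("scene",0),("side",1)):
    Q=np.load(f"pics/{n}0w.npy").reshape(-1,3);Q=Q[np.isfinite(Q[:,0])]
    Q=Q[(Q[:,0]>570)&(Q[:,0]<730)&(Q[:,1]>-30)&(Q[:,1]<130)&(Q[:,2]>6)]
    T=Q[(Q[:,2]>114)]; print(n,T.min(0),T.max(0)); 
    up=Q[(Q[:,2]>114)&(Q[:,2]<121)];
    for q in Q:
        z=q[2]; col=(200,200,200) if z<25 else ((230,180,90) if z<112 else ((0,0,255) if z<122 else (0,160,0)))
        cv2.circle(im,(int((q[0]-570)*2.4)+400*c,int((130-q[1])*2.4)+50),1,col,-1)
    k=Q[Q[:,2]>128]; print(k.mean(0),len(k))
    # front face histogram
    for lo,hi in((-20,0),(0,20),(20,40),(40,60),(60,80),(80,100),(100,115)):
        a=Q[(Q[:,1]>lo)&(Q[:,1]<hi)]
        a1=a[(a[:,2]>113)&(a[:,2]<121)]; a2=a[(a[:,2]>30)&(a[:,2]<105)]
        print(lo,len(a1),(np.percentile(a1[:,0],[2,98]).round(1) if len(a1)>3 else ''),len(a2),(np.percentile(a2[:,0],[2,25,50,75,98]).round(1) if len(a2)>3 else ''))
cv2.imwrite("pics/jt.png",im)
E
```

```text
scene [603.50219297   4.03438802 114.06985724] [671.27418475  94.58588659 135.34754762]
[616.59657055  51.21968201 131.56143868] 217
-20 0  0 
0 157 [627.2 666.5] 127 [665.1 665.8 666.2 666.5 667.4]
20 258 [607.2 667.3] 177 [665.5 666.4 666.9 667.3 668. ]
40 205 [634.2 667.7] 400 [666.7 668.  680.5 697.2 707.9]
60 246 [627.9 668.5] 192 [667.2 668.  668.3 668.7 669.7]
80 191 [609.3 669.4] 283 [637.8 652.2 667.4 668.9 670.1]
100 0  0 
side [601.67613211   1.79232059 114.08465312] [669.85836454  95.60249978 134.73055911]
[614.78027311  51.83907921 130.77332458] 207
-20 0  0 
0 132 [630.  665.8] 7 [631.6 631.8 632.  632.1 632.8]
20 221 [603.8 665.9] 21 [629.9 632.4 632.6 633.  633.4]
40 178 [633.4 667.2] 230 [633.1 686.5 693.6 701.1 707.8]
60 211 [615.4 667.9] 64 [633.6 634.1 634.3 634.5 635.1]
80 194 [607.5 668.3] 505 [634.6 640.  649.5 659.5 668.6]
100 0  0
```

View pics/jt.png

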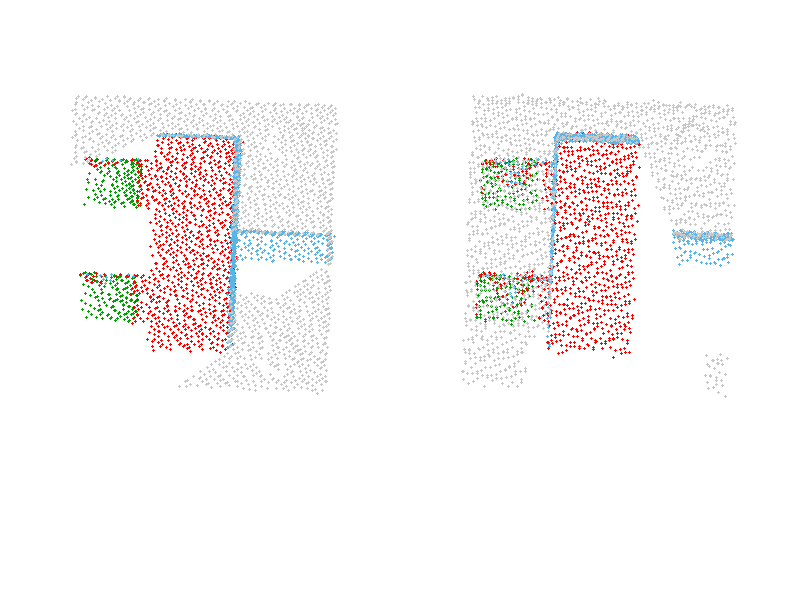

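```bash
cat >> fit.py <<'E'
def mk_jamb(t,gz=70):
    def jamb(P):
        return np.minimum.reduce([box(P,[-15,-45,12],[t,45,118]),tube(P,[-33,24,120],1,13,8,10),tube(P,[-33,-24,120],1,13,8,10),box(P,[-33,14,114],[-15,34,126]),box(P,[-33,-34,114],[-15,-14,126])])
    return jamb
E
python3 - <<'E'
import numpy as np
from fit import *
for t in(19,20,21):
  for cams in (["scene"],["side"],["scene","side"]):
    Q=np.vstack([np.load(f"pics/{n}0w.npy").reshape(-1,3) for n in cams]);Q=Q[np.isfinite(Q[:,0])]
    Q=Q[(Q[:,0]>590)&(Q[:,0]<673)&(Q[:,1]>-5)&(Q[:,1]<105)&(Q[:,2]>25)]
    x,md,mn=fit(mk_jamb(t),Q,[649,48,-.03,0]); c,s=np.cos(x[2]),np.sin(x[2])
    print(t,cams,len(Q),x.round(3),round(md,2),round(mn,2),'hole',(x[:2]+[-33*c,-33*s]).round(1))
E
```

```text
19 ['scene'] 2497 [ 6.48527e+02  4.90880e+01 -3.70000e-02  2.32000e-01] 0.53 0.79 hole [615.6  50.3]
19 ['side'] 2073 [ 6.48399e+02  4.83230e+01 -3.90000e-02 -5.27000e-01] 0.59 0.78 hole [615.4  49.6]
19 ['scene', 'side'] 4570 [ 6.48482e+02  4.85750e+01 -3.80000e-02 -1.28000e-01] 0.59 0.82 hole [615.5  49.8]
20 ['scene'] 2497 [ 6.47559e+02  4.91210e+01 -3.70000e-02  2.11000e-01] 0.53 0.77 hole [614.6  50.4]
20 ['side'] 2073 [ 6.48355e+02  4.83080e+01 -4.00000e-02 -5.43000e-01] 0.6 0.79 hole [615.4  49.6]
20 ['scene', 'side'] 4570 [ 6.47739e+02  4.85850e+01 -4.10000e-02 -1.46000e-01] 0.65 0.85 hole [614.8  49.9]
21 ['scene'] 2497 [ 6.46589e+02  4.91440e+01 -3.70000e-02  2.41000e-01] 0.54 0.78 hole [613.6  50.4]
21 ['side'] 2073 [ 6.48355e+02  4.82980e+01 -4.10000e-02 -5.58000e-01] 0.6 0.79 hole [615.4  49.6]
21 ['scene', 'side'] 4570 [ 6.46928e+02  4.85910e+01 -4.10000e-02 -1.24000e-01] 0.74 0.92 hole [614.  50.]
```

>>> move_arm([
  [[269, -647, -60, 0, 0, -13, 0], [269, -647, -60, 0, 0, -13, 0], [269, -647, -60, 0, 0, -13, 0], [269, -647, -60, 0, 0, -13, 0], [269, -647, -60, 0, 0, -13, 0], [269, -647, -60, 0, 0, -13, 0], [269, -647, -60, 0, 0, -13, 0], [269, -647, -60, 0, 0, -13, 0], [269, -647, -60, 0, 0, -13, 0], [269, -647, -60, 0, 0, -13, 0], [269, -647, -60, 0, 0, -13, 0], [269, -647, -60, 0, 0, -13, 0], [269, -647, -60, 0, 0, -13, 0], [269, -647, -60, 0, 0, -13, 0], [269, -647, -60, 0, 0, -13, 0], [269, -647, -60, 0, 0, -13, 0], [269, -647, -60, 0, 0, -13, 0], [269, -647, -60, 0, 0, -13, 0], [269, -647, -60, 0, 0, -13, 0], [269, -647, -60, 0, 0, -13, 0]],
], newtons=20)

```text
t: 1.82
ee_pos: [451.7, -23.6, 153.3]
tool_rot: [-0.001, 0.254, 0.967, -0.001]
contact_force: [-0.1, -0.1, 0.6]
opening: 95.2
```

```bash
python3 - <<'E'
from h import *
import rig; print([a for a in dir(rig) if a[0]!='_'])
o=observe();print(o)
m=camera_model("wrist");p,d=get_image("wrist");cv2.imwrite("pics/w1.png",p[:,:,::-1])
np.save("pics/w1w.npy",cloud("wrist",p,d,m))
E
```

```text
['MotionError', 'camera_model', 'get_image', 'grip_depth', 'hand_in', 'observe']
{'t': 1.8167, 'joint_pos': array([-1.70429704e-01, -2.85051332e-01,  2.13880483e+00, -1.05117167e-03,
        1.28961876e+00, -1.22757671e+00]), 'joint_velocities': array([ 0.02986052, -0.01492618,  0.00788107, -0.00212492, -0.00108271,
       -0.00229649]), 'joint_efforts': array([-9.41268057e-01, -2.15895331e+01, -3.52843809e+01, -4.84321942e-02,
        7.12962658e-02, -3.25611967e-03]), 'ee_pos': array([451.6773523 , -23.6447397 , 153.28975234]), 'tool_rot': array([-8.42924478e-04,  2.53869012e-01,  9.67238067e-01, -5.79711766e-04]), 'contact_force': array([-0.09057425, -0.14323681,  0.577365  ]), 'ft_torque': array([0.0090415 , 0.06430166, 0.03779795]), 'opening': 95.15857684753125}
```

View pics/w1.png

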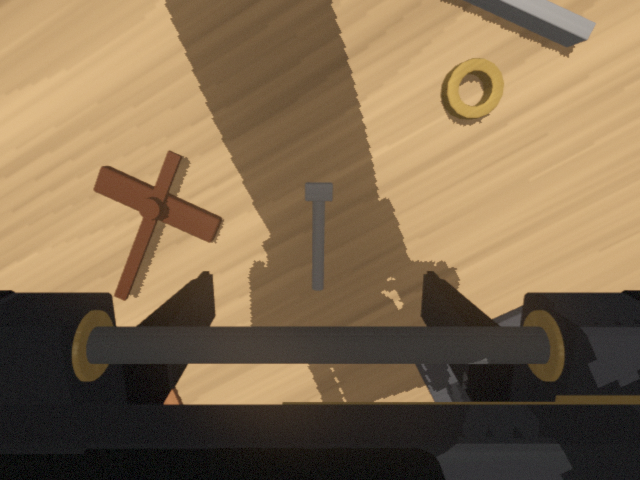

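```bash
python3 - <<'E'
from h import *
from fit import *
import rig; print(rig.grip_depth)
Q=np.load("pics/w1w.npy").reshape(-1,3);Q=Q[np.isfinite(Q[:,0])]
Q=Q[(Q[:,0]>405)&(Q[:,0]<510)&(Q[:,1]>-62)&(Q[:,1]<12)&(Q[:,2]>3)&(Q[:,2]<20)]
print(len(Q),fit(pin,Q,[458,-28,-.51,0]))
E
```

```text
18.8
1581 (array([460.22304235, -27.94889097,  -0.52357115,  -0.48954785]), np.float64(0.351769380675762), np.float64(0.4580125005422054))
```

>>> move_arm([
  [[1, 0, -30, 0, 0, 0, 120], [1, 0, -60, 0, 0, 0, 120], [1, 0, -90, 0, 0, 0, 120], [1, 0, -110, 0, 0, 0, 120], [1, 0, -125, 0, 0, 0, 120], [1, 0, -135, 0, 0, 0, 120], [1, 0, -142, 0, 0, 0, 120], [1, 0, -147, 0, 0, 0, 120], [1, 0, -149, 0, 0, 0, 120], [1, 0, -150.5, 0, 0, 0, 120], [1, 0, -151, 0, 0, 0, 120], [1, 0, -151, 0, 0, 0, 120]],
])

```text
t: 2.87
ee_pos: [453.3, -23.2, 3.1]
tool_rot: [0.0, 0.253, 0.967, -0.001]
contact_force: [0.3, -0.1, 0.2]
opening: 50.3
```

>>> move_arm([
  [[0, 0, 0, 0, 0, 0, 180], [0, 0, 0, 0, 0, 0, 230], [0, 0, 0, 0, 0, 0, 255], [0, 0, 0, 0, 0, 0, 255], [0, 0, 0, 0, 0, 0, 255], [0, 0, 0, 0, 0, 0, 255], [0, 0, 0, 0, 0, 0, 255], [0, 0, 0, 0, 0, 0, 255], [0, 0, 0, 0, 0, 0, 255], [0, 0, 0, 0, 0, 0, 255]],
], newtons=20)

```text
t: 3.7
ee_pos: [453.2, -23.2, 3.1]
tool_rot: [0.0, 0.253, 0.967, -0.001]
contact_force: [-0.6, -0.3, 0.2]
opening: 9.5
```

>>> move_arm([
  [[0, 0, 20, 0, 0, 0, 255], [0, 0, 50, 0, 0, 0, 255], [0, 0, 80, 0, 0, 0, 255], [10, -50, 90, 0, 0, 5, 255], [20, -90, 90, 0, 0, 10, 255], [30, -130, 90, 0, 0, 15, 255], [35, -170, 90, 0, 0, 18, 255], [40, -205, 90, 0, 0, 18, 255], [45, -238, 90, 0, 0, 18, 255], [45, -238, 80, 0, 0, 18, 255], [45, -238, 70, 0, 0, 18, 255], [45, -238, 70, 0, 0, 18, 255], [45, -238, 70, 0, 0, 18, 255], [45, -238, 70, 0, 0, 18, 255]],
])

```text
t: 4.87
ee_pos: [497.9, -259.8, 72.6]
tool_rot: [-0.0, 0.098, 0.995, -0.0]
contact_force: [0.2, -0.0, -0.1]
opening: 9.3
```

```bash
python3 - <<'E'
from h import *
from fit import *
print(observe()["ee_pos"],observe()["tool_rot"],observe()["joint_velocities"].round(3))
m=camera_model("wrist");p,d=get_image("wrist");cv2.imwrite("pics/w2.png",p[:,:,::-1])
W=cloud("wrist",p,d,m);np.save("pics/w2w.npy",W)
Q=W.reshape(-1,3);Q=Q[np.isfinite(Q[:,0])]
Q=Q[(Q[:,0]>425)&(Q[:,0]<640)&(Q[:,1]>-345)&(Q[:,1]<-190)&(Q[:,2]>3)&(Q[:,2]<17)]
print(len(Q),fit(tray,Q,[505,-262,-.2,0]))
p,d=get_image("side");cv2.imwrite("pics/s2.png",cv2.resize(p[150:300,250:450,::-1],None,fx=4,fy=4,interpolation=cv2.INTER_CUBIC))
E
```

```text
[ 497.9359796  -259.79740836   72.63460172] [-3.50274953e-04  9.79826030e-02  9.95188026e-01 -2.83087708e-04] [ 0.002 -0.009 -0.015 -0.001 -0.002  0.001]
16422 (array([ 5.09081814e+02, -2.62841391e+02, -1.98439196e-01, -3.41353215e-01]), np.float64(0.493100261570504), np.float64(0.9871756686567764))
```

View pics/w2.png

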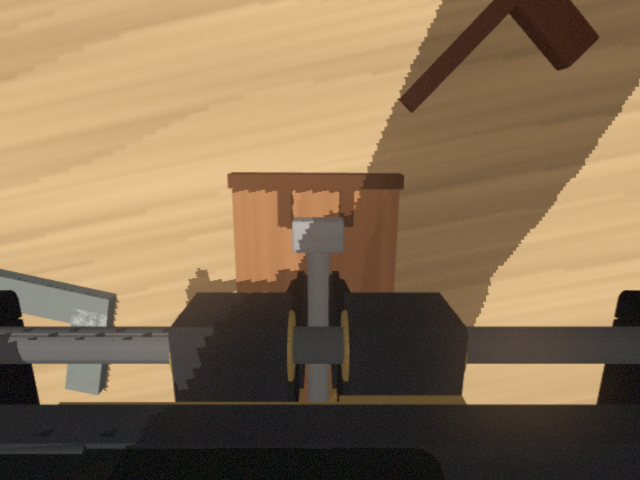

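View pics/s2.png

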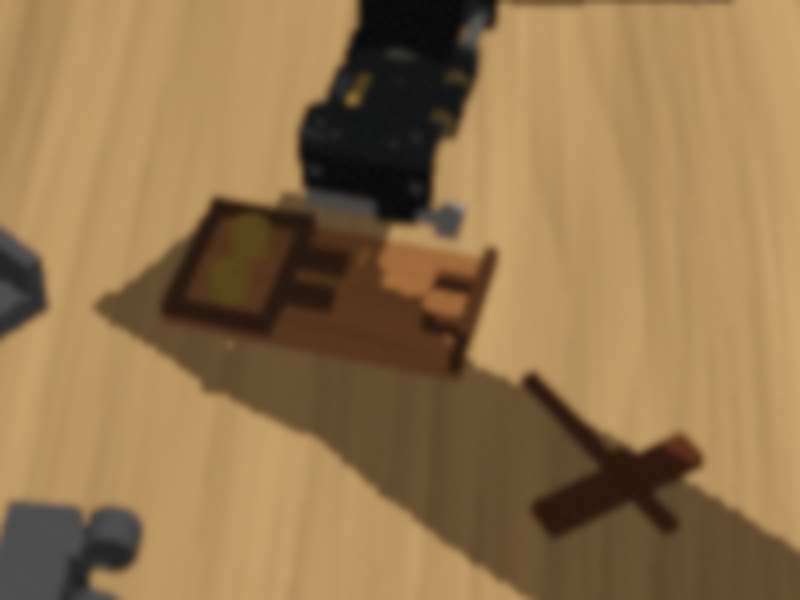

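```bash
python3 - <<'E'
from h import *
from fit import *
W=np.load("pics/w2w.npy")
# columns through center; print world coords rotated to tray axes
c,s=np.cos(-.199),np.sin(-.199)
def loc(P): D=P-np.array([505.6,-262.5,0]);return np.c_[D[:,0]*c+D[:,1]*s,-D[:,0]*s+D[:,1]*c,P[:,2]]
L=loc(W.reshape(-1,3)).reshape(480,640,3)
for v in range(170,275,4): print(v,L[v,260].round(1),L[v,320].round(1))
print('rows');
for u in range(270,370,4): print(u,L[205,u].round(1),L[235,u].round(1),L[265,u].round(1))
E
```

```text
170 [-59.2 -32.7   0.5] [-59.2   3.3  -0.1]
174 [-58.1 -30.7  15.1] [-58.1   3.2  13.3]
178 [-55.9 -30.7  15.5] [-56.    3.2  15.3]
182 [-53.7 -30.7  16. ] [-53.7   3.2  14.7]
186 [-51.3 -31.   14.7] [-51.5   3.2  15.4]
190 [-47.8 -32.4   5.6] [-48.    3.3   6.4]
194 [-45.4 -32.5   5.3] [-45.6   3.3   5.6]
198 [-43.3 -32.3   7.1] [-43.2   3.3   5.9]
202 [-40.6 -32.7   5.1] [-40.6   3.3   4.9]
206 [-38.2 -32.7   5.6] [-38.6   3.3   7. ]
210 [-35.8 -32.8   5.7] [-35.5   3.4   3.5]
214 [-33.3 -32.9   5.7] [-33.6   3.3   6.4]
218 [-31.  -32.9   6.1] [-44.5   3.   72.2]
222 [-28.3 -33.1   5. ] [-44.    2.9  78.6]
226 [-25.8 -33.2   4.9] [-42.5   2.9  79.4]
230 [-23.2 -33.3   4.8] [-40.6   3.   78.4]
234 [-20.7 -33.4   4.8] [-38.7   3.   78. ]
238 [-18.3 -33.4   5.4] [-37.    3.   78.2]
242 [-16.1 -33.3   6.6] [-35.3   3.   78.3]
246 [-13.4 -33.5   6.1] [-33.6   3.   78.6]
250 [-10.6 -33.7   5.4] [-31.7   3.   78.2]
254 [ -8.1 -33.8   5.4] [-29.9   3.   78. ]
258 [ -5.9 -33.7   6.6] [-28.4   3.   79.1]
262 [ -3.2 -33.8   6.5] [-26.8   3.   79.6]
266 [ -0.1 -34.1   5. ] [-24.8   3.   79. ]

[... 950 characters left out ...]
 78.8] [-25.1   3.9  78.7]
326 [-39.1   6.9   6.4] [-38.8   5.5  80.3] [-24.4   5.7  76.4]
330 [-38.9   9.3   5.2] [-38.7   7.2  79.7] [-1.5  9.7  6.9]
334 [-38.9  11.7   5.4] [-38.4   8.9  78.5] [-1.1 12.2  5.4]
338 [-38.9  14.2   5.3] [-38.4  10.6  78.6] [-1.2 14.7  5.8]
342 [-40.8  15.9  16.4] [-38.5  12.3  78.9] [-1.3 17.2  6.1]
346 [-40.7  18.2  16.1] [-20.7  19.2   6.7] [-1.1 19.7  5.5]
350 [-40.7  20.5  15.8] [-20.5  21.7   5.9] [-1.1 22.2  5.6]
354 [-39.1  23.7   6.4] [-20.4  24.2   5.3] [-1.  24.7  5.2]
358 [-38.9  26.2   4.9] [-20.5  26.6   6. ] [-0.9 27.3  4.9]
362 [-39.1  28.5   5.9] [-20.3  29.2   5.2] [-1.  29.7  5.3]
366 [-39.2  30.8   6.5] [-20.2  31.7   4.7] [-1.2 32.2  5.7]
```

>>> move_arm([
  [[0, -1, -20, 0, 0, 0, 255], [0, -1, -40, 0, 0, 0, 255], [0, -1, -50, 0, 0, 0, 255], [0, -1, -56, 0, 0, 0, 255], [0, -1, -60, 0, 0, 0, 255], [0, -1, -62, 0, 0, 0, 255], [0, -1, -63, 0, 0, 0, 255], [0, -1, -63, 0, 0, 0, 255], [0, -1, -63, 0, 0, 0, 255]],
])

```text
t: 5.72
ee_pos: [499.0, -261.6, 11.3]
tool_rot: [0.001, 0.098, 0.995, -0.001]
contact_force: [-0.7, -0.6, -0.9]
opening: 9.5
```

>>> move_arm([
  [[0, 0, -1, 0, 0, 0, 255], [0, 0, -1.5, 0, 0, 0, 255], [0, 0, -1.5, 0, 0, 0, 255]],
])

```text
t: 5.97
ee_pos: [499.2, -261.8, 10.0]
tool_rot: [0.001, 0.098, 0.995, -0.001]
contact_force: [-0.3, -0.8, -1.4]
opening: 9.3
```

>>> move_arm([
  [[0, 0, -0.5, 0, 0, 0, 255], [0, 0, -0.5, 0, 0, 0, 220], [0, 0, -0.5, 0, 0, 0, 200], [0, 0, -0.5, 0, 0, 0, 180], [0, 0, -0.5, 0, 0, 0, 160], [0, 0, -0.5, 0, 0, 0, 150], [0, 0, 0, 0, 0, 0, 150], [0, 0, 10, 0, 0, 0, 150], [0, 0, 25, 0, 0, 0, 150], [0, 0, 50, 0, 0, 0, 150], [0, 0, 80, 0, 0, 0, 150], [0, 0, 110, 0, 0, 0, 120], [0, 0, 140, 0, 0, 0, 0], [0, 0, 140, 0, 0, 0, 0]],
])

```text
t: 7.13
ee_pos: [502.9, -264.1, 158.9]
tool_rot: [0.007, 0.098, 0.995, -0.004]
contact_force: [1.0, -0.7, 0.3]
opening: 53.8
```

```bash
python3 - <<'E'
from h import *
from fit import *
m=camera_model("wrist");p,d=get_image("wrist");cv2.imwrite("pics/w3.png",p[:,:,::-1])
W=cloud("wrist",p,d,m);np.save("pics/w3w.npy",W)
Q=W.reshape(-1,3);Q=Q[np.isfinite(Q[:,0])]
B=Q[(Q[:,0]>425)&(Q[:,0]<640)&(Q[:,1]>-345)&(Q[:,1]<-190)&(Q[:,2]>-2)&(Q[:,2]<18)]
x,_,_=fit(tray,B,[507,-262,-.2,0]);print(x,fit(lambda P:np.minimum(tray(P),pin(P-[0,0,6])),B,[507,-262,-.2,0]))
c,s=np.cos(x[2]),np.sin(x[2]);D=B-np.array([x[0],x[1],x[3]]);L=np.c_[D[:,0]*c+D[:,1]*s,-D[:,0]*s+D[:,1]*c,D[:,2]]
L=L[(L[:,2]>8)&(abs(L[:,1])<12.5)&(L[:,0]>-50.5)&(L[:,0]<50.5)]
print(len(L),fit(lambda P:pin(P-[0,0,6]),L,[0,0,0,0]))
E
```

```text
[ 4.87803395e+02 -2.66682868e+02  1.03877732e-01  3.72357704e-02] (array([ 4.88522643e+02, -2.65727261e+02,  8.24451650e-02, -1.44658151e-01]), np.float64(1.3207132475782046), np.float64(5.881389836322581))
1901 (array([ 3.42366644,  2.03451293, -0.04543633,  0.28501141]), np.float64(1.3914692160482898), np.float64(1.9528417043332378))
```

View pics/w3.png

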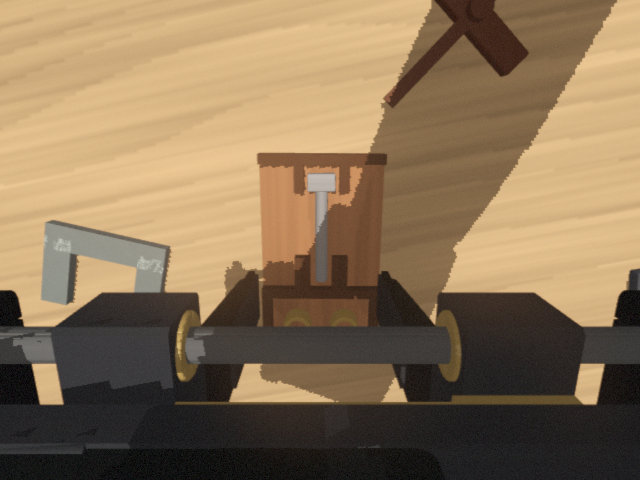

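>>> move_arm([
  [[0, 0, 0, 0, 0, 0, 0], [15, 529, -20, 0, 0, -10.4, 0], [15, 529, -20, 0, 0, -10.4, 0], [15, 529, -20, 0, 0, -10.4, 0], [15, 529, -20, 0, 0, -10.4, 0], [15, 529, -20, 0, 0, -10.4, 0], [15, 529, -20, 0, 0, -10.4, 0], [15, 529, -20, 0, 0, -10.4, 0], [15, 529, -20, 0, 0, -10.4, 0], [15, 529, -20, 0, 0, -10.4, 0], [15, 529, -20, 0, 0, -10.4, 0], [15, 529, -20, 0, 0, -10.4, 0], [15, 529, -20, 0, 0, -10.4, 0], [15, 529, -20, 0, 0, -10.4, 0], [15, 529, -20, 0, 0, -10.4, 0], [15, 529, -20, 0, 0, -10.4, 0], [15, 529, -20, 0, 0, -10.4, 0], [15, 529, -20, 0, 0, -10.4, 0], [15, 529, -20, 0, 0, -10.4, 0], [15, 529, -20, 0, 0, -10.4, 0]],
])

```text
t: 8.85
ee_pos: [516.9, 264.4, 135.7]
tool_rot: [0.005, 0.189, 0.982, -0.004]
contact_force: [0.9, 0.7, 0.2]
opening: 95.3
```

```bash
python3 - <<'E'
from h import *
from fit import *
o=observe();print(o["ee_pos"],o["tool_rot"],o["joint_velocities"].round(3),o["contact_force"])
m=camera_model("wrist");p,d=get_image("wrist");cv2.imwrite("pics/w4.png",p[:,:,::-1])
W=cloud("wrist",p,d,m)
Q=W.reshape(-1,3);Q=Q[np.isfinite(Q[:,0])]
B=Q[(Q[:,0]>455)&(Q[:,0]<590)&(Q[:,1]>220)&(Q[:,1]<315)&(Q[:,2]>3)&(Q[:,2]<58)]
print(len(B),fit(leaf,B,[506,269,-.379,0]))
for n in("scene","side"):
    p,d=get_image(n);W=cloud(n,p,d);np.save(f"pics/{n}4w.npy",W)
    cv2.imwrite(f"pics/{n}4.png",p[:,:,::-1])
    Q=W.reshape(-1,3);Q=Q[np.isfinite(Q[:,0])]
    c,s=np.cos(-.199),np.sin(-.199);D=Q-np.array([505.6,-262.5,0.3]);L=np.c_[D[:,0]*c+D[:,1]*s,-D[:,0]*s+D[:,1]*c,D[:,2]]
    L=L[(L[:,2]>9)&(L[:,2]<25)&(abs(L[:,1])<8.5)&(L[:,0]>-49)&(L[:,0]<49)]
    print(n,len(L),fit(lambda P:pin(P-[0,0,6]),L,[0,0,0,0]))
a=cv2.resize(cv2.imread("pics/side4.png")[185:260,280:390],None,fx=4,fy=4,interpolation=cv2.INTER_CUBIC)
cv2.imwrite("pics/s4c.png",a)
E
```

```text
[516.85248796 264.44160564 135.73096935] [ 0.00505572  0.18864859  0.98202403 -0.00386653] [ 0.004 -0.002 -0.005 -0.    -0.    -0.   ] [0.92405918 0.6636248  0.22596778]
8779 (array([ 5.06968358e+02,  2.69236177e+02, -3.77932449e-01, -3.97445118e-01]), np.float64(0.43738998458472267), np.float64(0.5241942974984648))
scene 176 (array([ 0.59128675,  0.28221431, -0.02182737,  0.32671291]), np.float64(1.1407394177791783), np.float64(1.308441575160977))
side 0 (array([0., 0., 0., 0.]), np.float64(nan), np.float64(nan))
  return _methods._mean(a, axis=axis, dtype=dtype,
  ret = ret.dtype.type(ret / rcount)
```

View pics/s4c.png

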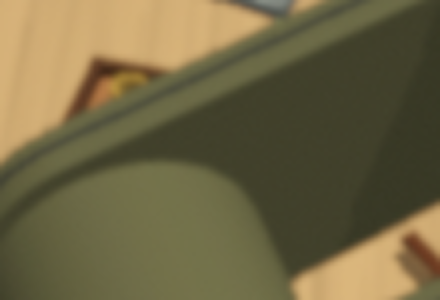

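View pics/w4.png

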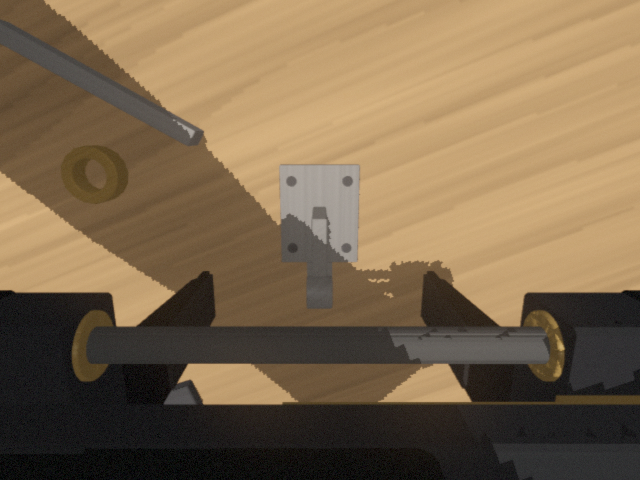

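```bash
cat >> h.py <<'E'
from scipy.spatial.transform import Rotation as Rn
def goto(pos,phi):
    o=observe();q=o["tool_rot"];R=Rn.from_quat([q[1],q[2],q[3],q[0]])
    y=np.array([np.cos(phi),np.sin(phi),0]);z=np.array([0,0,-1.]);x=np.cross(y,z)
    T=Rn.from_matrix(np.c_[x,y,z]);print("ee",o["ee_pos"].round(1),"shift",(np.array(pos)-o["ee_pos"]).round(1),"turn",np.degrees((T*R.inv()).as_rotvec()).round(2), o["t"])
E
python3 -c "
from h import *
goto([518.2,264.5,16],-.379+np.pi/2)"
```

```text
ee [516.9 265.  135.9] shift [   1.3   -0.5 -119.9] turn [ 0.53  0.51 -0.01] 9.0
```

>>> move_arm([
  [[1.3, -0.4, -15, 0.53, 0.51, 0, 110], [1.3, -0.4, -35, 0.53, 0.51, 0, 110], [1.3, -0.4, -55, 0.53, 0.51, 0, 110], [1.3, -0.4, -55, 0.53, 0.51, 0, 110], [1.3, -0.4, -65, 0.53, 0.51, 0, 110], [1.3, -0.4, -80, 0.53, 0.51, 0, 110], [1.3, -0.4, -95, 0.53, 0.51, 0, 110], [1.3, -0.4, -108, 0.53, 0.51, 0, 110], [1.3, -0.4, -115, 0.53, 0.51, 0, 110], [1.3, -0.4, -118, 0.53, 0.51, 0, 110], [1.3, -0.4, -118, 0.53, 0.51, 0, 110], [1.3, -0.4, -118, 0.53, 0.51, 0, 110]],
])

```text
t: 10.0
ee_pos: [518.7, 264.8, 18.5]
tool_rot: [0.0, 0.188, 0.982, 0.0]
contact_force: [0.3, 0.2, 0.4]
opening: 53.8
```

```bash
python3 -c "
from h import *
goto([518.2,264.5,16],-.379+np.pi/2)"
```

```text
ee [518.7 264.8  18.5] shift [-0.5 -0.3 -2.5] turn [-0.02  0.05 -0.01] 10.0
```

>>> move_arm([
  [[-0.3, -0.3, -2, 0, 0, 0, 150], [-0.3, -0.3, -2, 0, 0, 0, 200], [-0.3, -0.3, -2, 0, 0, 0, 255], [-0.3, -0.3, -2, 0, 0, 0, 255], [-0.3, -0.3, -2, 0, 0, 0, 255], [-0.3, -0.3, -2, 0, 0, 0, 255], [-0.3, -0.3, -2, 0, 0, 0, 255], [-0.3, -0.3, -2, 0, 0, 0, 255], [-0.3, -0.3, -2, 0, 0, 0, 255], [-0.3, -0.3, -2, 0, 0, 0, 255]],
], newtons=50)

```text
t: 10.83
ee_pos: [518.4, 264.4, 16.5]
tool_rot: [0.0, 0.188, 0.982, 0.0]
contact_force: [-0.3, 0.2, 1.3]
opening: 9.7
```

```bash
python3 -c "
from h import *
goto([518.2,264.5,16],-.379+np.pi/2);print(observe()['opening'],observe()['contact_force'])"
```

```text
ee [518.4 264.4  16.5] shift [-0.2  0.1 -0.5] turn [-0.01  0.04 -0.01] 10.8333
9.719082603691085 [-0.27586949  0.22637034  1.33148218]
```

>>> move_arm([
  [[0, 0, 5, 0, 0, 0, 255], [0, 0, 20, 0, 0, 0, 255], [0, 0, 45, 0, 0, 0, 255], [-5, -5, 75, 0, 0, 0, 255], [-10, -30, 100, 0, 0, 3, 255], [-18, -60, 115, 0, 0, 7, 255], [-18, -95, 115, 0, 0, 11, 255], [-18, -125, 115, 0, 0, 15, 255], [-18, -155, 115, 0, 0, 18, 255], [-18, -180, 115, 0, 0, 19.5, 255], [-18, -198, 115, 0, 0, 19.5, 255], [-18, -207, 115, 0, 0, 19.5, 255], [-18, -210, 115, 0, 0, 19.5, 255], [-18, -210, 115, 0, 0, 19.5, 255], [-18, -210, 115, 0, 0, 19.5, 255], [-18, -210, 115, 0, 0, 19.5, 255]],
])

```text
t: 12.17
ee_pos: [500.3, 55.4, 131.4]
tool_rot: [0.0, 0.019, 1.0, 0.0]
contact_force: [0.1, 0.4, -3.6]
opening: 10.0
```

```bash
cat > look.py <<'E'
from h import *
from fit import *
import sys
tag=sys.argv[1]
o=observe();print(o["opening"],o["contact_force"].round(2),o["joint_velocities"].round(3))
goto([568.3,51.7,123.5],-.038+np.pi/2)
ee=o["ee_pos"]
phi=-.038
x0=[ee[0]-13,ee[1]+.5,phi,ee[2]-16.5]
J=[648.3,48.7]
c,s=np.cos(phi),np.sin(phi)
for n in ("scene","side"):
    p,d=get_image(n);W=cloud(n,p,d);np.save(f"pics/{n}{tag}w.npy",W)
    cv2.imwrite(f"pics/{n}{tag}.png",cv2.resize(p[230:380,220:420,::-1],None,fx=4,fy=4,interpolation=cv2.INTER_CUBIC))
    Q=W.reshape(-1,3);Q=Q[np.isfinite(Q[:,0])]
    D=Q-np.array(x0[:2]+[x0[3]]);L=np.c_[D[:,0]*c+D[:,1]*s,-D[:,0]*s+D[:,1]*c,D[:,2]]
    # plate and tongue/knuckle region (exclude fingers)
    k=(L[:,0]>-45)&(L[:,0]<76)&(abs(L[:,1])<34)&(L[:,2]>-5)&(L[:,2]<30)&~((L[:,2]>9)&(L[:,0]<44))
    k&=~((L[:,0]>40)&(abs(L[:,1])>12))
    x,a,b=fit(leaf,Q[k],x0);h=x[:2]+60*np.array([np.cos(x[2]),np.sin(x[2])])
    Jq=Q[(Q[:,0]>590)&(Q[:,0]<673)&(Q[:,1]>-5)&(Q[:,1]<105)&(Q[:,2]>25)&(Q[:,2]<140)]
    LJ=np.c_[(Jq[:,0]-J[0])*c+(Jq[:,1]-J[1])*s,-(Jq[:,0]-J[0])*s+(Jq[:,1]-J[1])*c]
    Jq=Jq[(abs(LJ[:,1])>13)|(LJ[:,0]>-16)]
    j,ja,jb=fit(mk_jamb(19),Jq,[648.3,48.7,-.038,0]);jh=j[:2]-33*np.array([np.cos(j[2]),np.sin(j[2])])
    dd=h-jh; cj,sj=np.cos(j[2]),np.sin(j[2])
    print(n,k.sum(),"leaf",x.round(3),round(a,2),round(b,2),"jamb",j.round(3),len(Jq),round(jb,2),"hole in jamb_hole x,y,z:",np.round([dd[0]*cj+dd[1]*sj,-dd[0]*sj+dd[1]*cj,x[3]+13-120-j[3]],1),"hole xyz",h.round(1),(x[3]+13).round(1))
E
python3 look.py 5
```

```text
9.962941506752356 [ 0.15  0.37 -3.65] [ 0.004 -0.001 -0.001 -0.003  0.    -0.001]
ee [500.3  55.4 131.4] shift [68.  -3.7 -7.9] turn [-0.05  0.02 -0.04] 12.1667
scene 831 leaf [ 4.86334e+02  5.68950e+01 -3.50000e-02  1.15202e+02] 0.7 0.86 jamb [ 6.48477e+02  4.90720e+01 -3.80000e-02  2.58000e-01] 2490 0.78 hole in jamb_hole x,y,z: [-69.3   1.8   7.9] hole xyz [546.3  54.8] 128.2
side 708 leaf [ 4.86868e+02  5.63520e+01 -4.30000e-02  1.14698e+02] 0.77 0.89 jamb [ 6.48417e+02  4.82230e+01 -4.00000e-02 -4.71000e-01] 2061 0.8 hole in jamb_hole x,y,z: [-68.7   1.5   8.2] hole xyz [546.8  53.8] 127.7
```

View pics/side5.png

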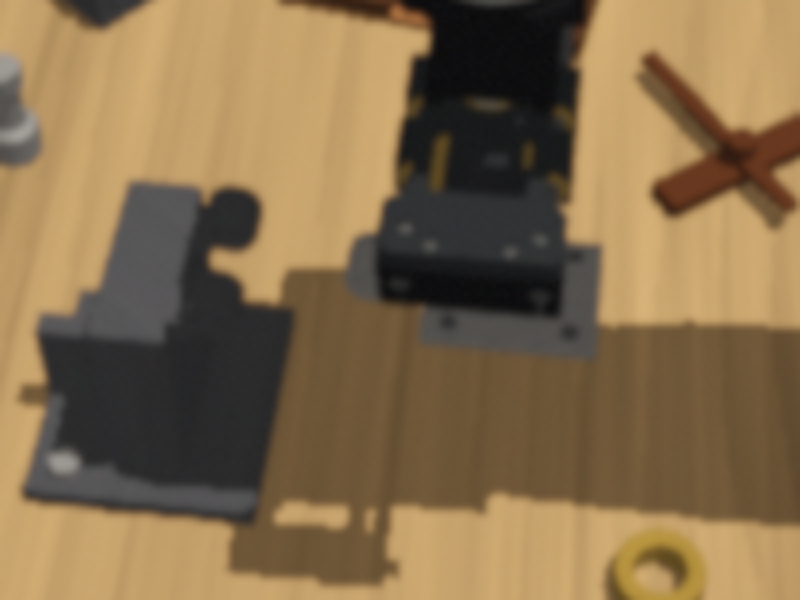

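View pics/scene5.png

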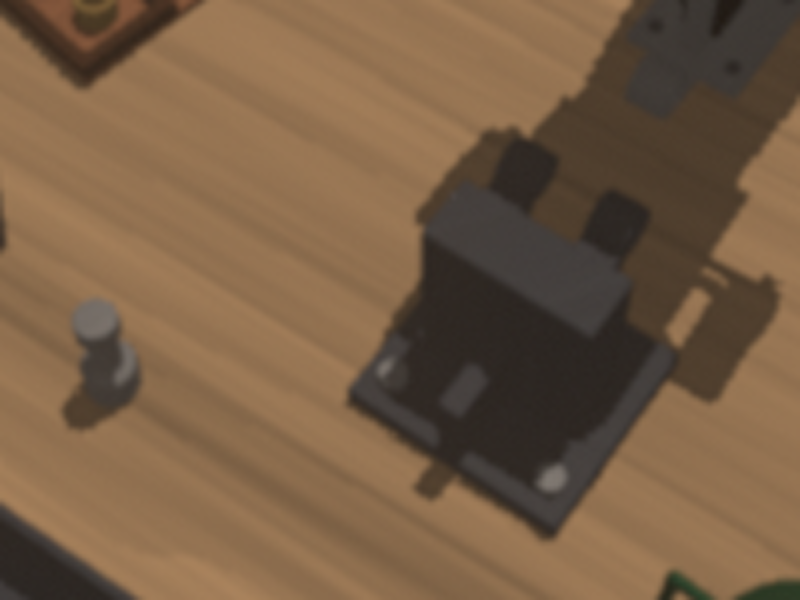

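>>> move_arm([
  [[0, -1, 0, 0, 0, 0, 255], [5, -2, -3, 0, 0, 0, 255], [10, -2.5, -6, 0, 0, 0, 255], [15, -3, -8, 0, 0, 0, 255], [20, -3, -8, 0, 0, 0, 255], [25, -3, -8, 0, 0, 0, 255], [30, -3, -8, 0, 0, 0, 255], [30, -3, -8, 0, 0, 0, 255], [30, -3, -8, 0, 0, 0, 255]],
])

```text
t: 13.02
ee_pos: [530.7, 52.3, 123.5]
tool_rot: [0.0, 0.019, 1.0, 0.0]
contact_force: [-0.2, 0.2, -4.0]
opening: 9.4
```

```bash
python3 look.py 6
```

```text
9.427500593858912 [-0.24  0.2  -4.01] [ 0.001 -0.012  0.013 -0.     0.002 -0.   ]
ee [530.7  52.3 123.5] shift [37.6 -0.6 -0. ] turn [-0.04  0.02 -0.05] 13.0167
scene 830 leaf [ 5.16607e+02  5.37810e+01 -3.80000e-02  1.07392e+02] 0.71 0.87 jamb [ 6.48524e+02  4.90570e+01 -3.70000e-02  2.53000e-01] 2501 0.79 hole in jamb_hole x,y,z: [-39.   -0.3   0.1] hole xyz [576.6  51.5] 120.4
side 696 leaf [ 5.17233e+02  5.33000e+01 -4.20000e-02  1.06543e+02] 0.73 0.92 jamb [ 6.48323e+02  4.82030e+01 -4.00000e-02 -5.06000e-01] 2069 0.8 hole in jamb_hole x,y,z: [-38.2  -0.3   0. ] hole xyz [577.2  50.8] 119.5
```

>>> move_arm([
  [[5, 0, 0, 0, 0, 0, 255], [11, -0.2, 0, 0, 0, 0, 255], [17, -0.4, 0, 0, 0, 0, 255], [23, -0.6, 0, 0, 0, 0, 255], [28, -0.8, 0, 0, 0, 0, 255], [32, -1, 0, 0, 0, 0, 255], [35, -1.1, 0, 0, 0, 0, 255], [37, -1.1, 0, 0, 0, 0, 255], [38.2, -1.1, 0, 0, 0, 0, 255], [38.2, -1.1, 0, 0, 0, 0, 255], [38.2, -1.1, 0, 0, 0, 0, 255], [38.2, -1.1, 0, 0, 0, 0, 255]],
])

```text
t: 14.12
ee_pos: [568.3, 51.2, 123.4]
tool_rot: [0.0, 0.019, 1.0, 0.0]
contact_force: [0.3, 0.7, -4.3]
opening: 9.6
```

```bash
python3 look.py 7
```

```text
9.647500308417005 [ 0.25  0.72 -4.29] [-0.001 -0.003 -0.001  0.001 -0.    -0.001]
ee [568.3  51.2 123.4] shift [-0.   0.5  0.1] turn [-0.04  0.   -0.05] 14.1167
scene 827 leaf [ 5.54143e+02  5.26860e+01 -3.70000e-02  1.07220e+02] 0.7 0.85 jamb [ 6.48417e+02  4.90500e+01 -3.60000e-02  1.95000e-01] 2541 1.01 hole in jamb_hole x,y,z: [-1.3  0.2  0. ] hole xyz [614.1  50.5] 120.2
side 702 leaf [ 5.55597e+02  5.23520e+01 -3.50000e-02  1.06538e+02] 0.7 0.85 jamb [ 6.48348e+02  4.82920e+01 -3.40000e-02 -5.21000e-01] 1758 0.89 hole in jamb_hole x,y,z: [0.2 0.9 0.1] hole xyz [615.6  50.3] 119.5
```

View pics/scene7.png

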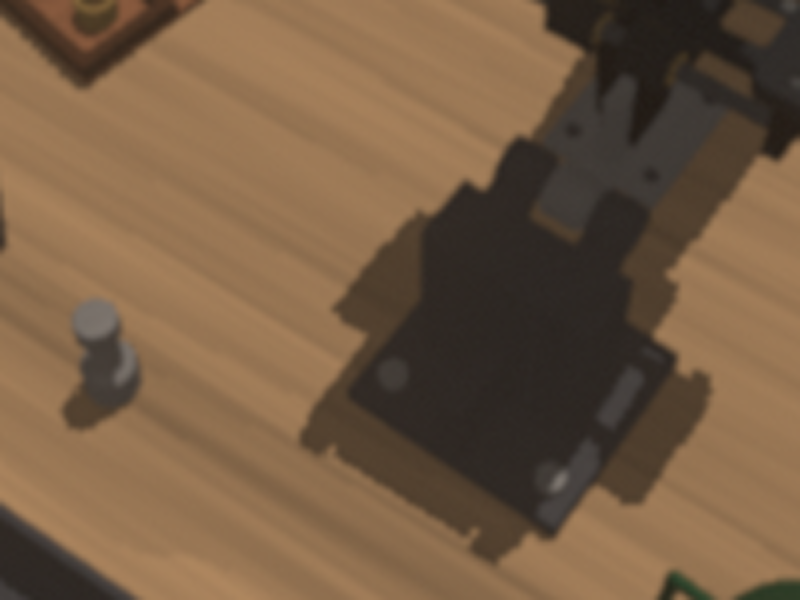

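View pics/side7.png

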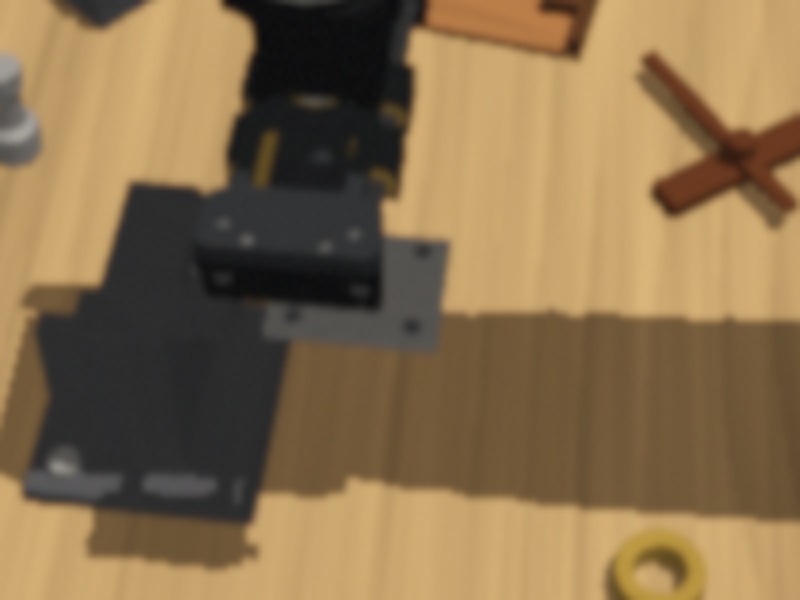

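```bash
python3 - <<'E'
from h import *
from fit import *
for n in("scene","side"):
    W=np.load(f"pics/{n}7w.npy");Q=W.reshape(-1,3);Q=Q[np.isfinite(Q[:,0])]
    c,s=np.cos(-.199),np.sin(-.199);D=Q-np.array([505.6,-262.5,0.3]);L=np.c_[D[:,0]*c+D[:,1]*s,-D[:,0]*s+D[:,1]*c,D[:,2]]
    L=L[(L[:,2]>9)&(L[:,2]<25)&(abs(L[:,1])<8.5)&(L[:,0]>-49)&(L[:,0]<49)]
    print(n,len(L),fit(lambda P:pin(P-[0,0,6]),L,[0,0,0,0])[0].round(3) if len(L) else '')
    W0=np.load(f"pics/{n}0w.npy"); dz=W-W0
    for nm,(u0,v0,u1,v1) in dict(scene=dict(bar=(453,216,480,277),ring=(429,247,450,266),dg=(313,180,369,213),tin=(384,372,467,431),plug=(238,304,256,330),vee=(191,261,222,296),snap=(184,158,227,195)),side={}).get(n).items():
        e=np.abs(dz[v0:v1,u0:u1,2]); print(nm,np.nanmean(e>6).round(3))
E
```

```text
scene 180 [ 0.498 -0.364 -0.021  0.27 ]
bar 0.004
ring 0.038
dg 0.565
tin 0.001
plug 0.002
vee 0.003
snap 0.005
side 145 [ 0.674 -0.37  -0.025 -0.169]
```

```bash
python3 -c "
from rig import *
o=observe();print(o['contact_force'],o['opening'],o['t']);print(hand_in())"
```

```text
[ 0.95311798  0.03048831 -4.19959133] 9.671713868279337 14.2167
the job is handed in; nothing more can be done
None
```

The pin is laid in its tray compartment and let go. The leaf is held between the jamb knuckles, and I handed the job in at 14.2 s of the 54 s allowed. `hand_in` gives no verdict, so what follows is from my own last checks.

- **Pin:** both the scene and side cameras put it within 0.7 mm along the compartment and 0.4 mm across. It is about 0.02 rad off the tray's axis, with its head in the wide pocket.
- **Leaf position:** the two cameras put the leaf hole at (-1.3, 0.2, 0.0) mm and (0.2, 0.9, 0.1) mm from the jamb hole. They disagree by about 1.5 mm fore-and-aft, but both are inside the tolerance. The yaw error is about 0.001 rad.
- **Leaf held free:** the vertical force reads -4.2 N, which is the leaf's weight, so it is not leaning on the stand. The last reading also showed about 1 N sideways, which I took as sensor noise. The grip is set to 50 N.
- **Bystanders:** six of the seven showed no change in the scene camera's depth readings. The depth gauge failed that depth comparison, most likely because the arm hid it. I only saw it in the side picture, apparently undisturbed.

I did not measure the leaf's tilt directly. It should be level because the gripper itself is.

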